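# Find the rocking coil on the surface plate

### The arm

A 7-joint arm with a two-finger parallel gripper is mounted at the origin on the work surface. World frame = base frame: x ahead of the robot, y to its left, z up, the work surface at z = 0. Lengths are in m, angles in rad, forces in N, time in s.
With the tool pointing down it reaches from about 0.425 to 0.95 m from the base axis. Payload 4.7 kg.
Tool frame: the origin (TCP) lies between the finger pads; the fingertips stand 25 mm ahead of it and the grasp point (between the pads) lies 6 mm ahead of it; x points along the fingers, z is the direction in which the jaws open and shut, and the axes are right-handed (so a half turn about x gives the same grasp; the last joint's range is limited). The gripper opens to 85 mm and grips with 20 to 120 N. Pads are 22 mm wide; open, the fingers measure 114 mm over their backs; the gripper's body (76 mm by 85 mm) begins 54 mm behind the grasp point. The pads swing forward as they close: fully open they stand 13 mm farther back than shut.
Start: joints at [-1.135, 0.469, -0.049, 1.532, 0.024, 1.141, -0.082], TCP at [0.303, 0.603, 0.256] pointing down, gripper open.
Joint ranges: [-2.59, 2.59], [-0.33, 1.99], [-1.39, 1.29], [0.1, 2.45], [-1.04, 4.18], [0.21, 1.99], [-2.66, 2.66]. Speed limits (rad/s): [2.57, 2.57, 3.14, 3.14, 3.14, 3.14, 3.14].

### API

Orientations are given as a 3x3 rotation matrix whose columns are the frame's x, y, z axes.
In Python, from rig import * gives the robot as it stands. Calls block until the motion is done:
- movep(position, orientation): joint-space move of the TCP to a pose.
- move_l(position, attitude=None, feed=0.15, until_force=None): straight line of the TCP; attitude=None keeps the orientation; feed is the mean speed in m/s. With until_force (N) it stops when the force on the tool has changed by that much, and returns True; else False.
- move_joints(angles): joint-space move.
- command_gripper(opening, newtons=None): finger opening in m; newtons is the grip in N (None keeps the last); returns when the fingers have stopped.
- sleep(seconds).
- inverse_kinematics(position, orientation): joint angles nearest the present ones, or None.
- sense(): the state.
- camera(name): name is "scene" or "top" or "wrist"; returns (picture, depth): 420x560x3 uint8, red, green, blue; 420x560 float32, m along the optical axis (not along the pixel's ray), 0 where there is no reading.
- camera_params(name): a dict with "K" (3x3 intrinsics, pixels), "dist" ([k1, k2, p1, p2, k3] as OpenCV has them; the pictures are not rectified), "position" and "rotation" of the camera in the world; the wrist camera has in their place "tool_from_camera" (4x4, takes a point from camera to tool coordinates, whose origin is the TCP and whose axes are the tool frame's). Camera axes: x right, y down, z forward; pixel columns grow to the right and rows downward; lengths in m; the calibration is good to about 2 mm. A picture is of the moment at which its call begins: read the wrist's pose just before it. camera_params takes no time and is no camera call.
A pose or a line that the arm cannot do raises Unreachable and nothing moves.
- finish_job(): hands the job in, once; it reports no verdict.
The state is a dict: "time_s": time; "joint_pos": joint angles; "qd": joint speeds; "joint_efforts": joint torques, N m; "position": TCP position; "tcp_rot": TCP orientation; "wrist_force": force on the tool from outside, world axes, zero at the start; "ft_torque": the same for the moment, N m; "finger_gap": finger opening in m.
Only numpy, scipy, OpenCV 4.12 (cv2) and the standard library are available. Lean on these libraries where they do the work, as an engineer would, in place of code of your own. Each camera call takes 0.05 s, during which the arm holds its last target.

### The job

Three finished transformer coils stand on the dark granite surface plate. Some have varnish set hard under the base, and one of them rocks. Press down gently on the corners of their base flanges, one after another, until you feel which coil rocks, then take that coil by its tube and set it down gently, upright, in the middle of the empty grey tray. Leave the other two coils and everything else on the bench where they are.

Things in the scene. Friction and masses are not known exactly. Their poses are not given: they have to be found in the camera images.
- plate: Fixed dark granite surface plate, 300 x 300 mm, level flat top 60 mm above the bench. Origin under its centre at bench height, x and y along its sides. Three coils of the same looks stand on it; which stands where changes. A coil is 64 mm tall: base flange 136 mm square, 6 mm thick; winding 66 mm; top cheek 72 mm square, its upper face 44 mm above the coil's underside; mass 0.6 to 0.85 kg.
- spot_1 (a point): Fixed point on the plate at one coil: within 4 mm of the coil's middle, at the upper face of its base flange (the face may be up to 4 mm higher at a corner, as a coil may lean). x, y as the plate's; the coil is turned within 0.06 rad of them. It does not follow a moved coil. In the coil's middle a 40 mm wide square tube stands 20 mm proud of the top cheek: grip this across its y faces.
- spot_2 (a point): The same for another coil (all said of spot_1 holds). On each top cheek stand two black binding posts, 11 mm thick, 16 mm tall, 29 mm from the middle towards +x and 9.5 mm to either side of the middle line. Press the base flange 54 to 58 mm from the middle in x and in y; the way from corner to corner along the edges is free.
- spot_3 (a point): The same for the last coil. The rocking coil gives way by about 3 mm at one corner at 2 to 3.5 N (at the next corner only above 5 N), is then firm, and comes back when let go. The other two are firm at every corner (they give under 0.5 mm at 10 N). One of these leans as much as the rocking coil, so looks do not tell. Slow down before touching: hard pressing spoils a coil.
- tray_in (a point): Centre of the inner floor of the fixed grey open tray, 182 x 182 mm inside, 30 mm high, floor about 4 mm above the bench; x and y along its sides.
- feeler_gauge: Steel feeler gauge, 20 x 85 x 12 mm, lying on the plate's free quarter. Loose bystander; origin at the middle of its underside.
- yoke_bar: Laminated iron bar, 30 x 102 x 30 mm. Loose bystander; origin at the middle of its underside.
- u_core: Laminated iron U, 40 x 150 mm, 130 mm tall, 3 kg. Loose bystander; origin at the middle of its underside.
- multimeter: Black multimeter, 180 x 90 x 35 mm. Loose bystander; origin at the middle of its underside.
- compass: Round brass compass, 60 mm across, 15 mm high. Loose bystander; origin at the middle of its underside.
- clamp_bolt: Steel bolt with a brass nut, 85 mm long, 18 mm high. Loose bystander; origin at the middle of its underside.
- plug_dark: Black banana plug, 70 mm long, 14 mm high. Loose bystander; origin at the middle of its underside.
- plug_red: Red banana plug, 70 mm long, 14 mm high. Loose bystander; origin at the middle of its underside.

How it is judged:
On the way:
1. the coil that rocks has been rocked by pressing down on its base flange (it tipped by about a degree) (contact force between the fingers and coil_b_c0 above 1 N and contact force between coil_b and plate above 4 N and (angle between coil_b's own x axis and vertical below 1.5558 rad or angle between coil_b's own x axis and vertical above 1.5858 rad)), for 0.05 s.
At the end, for the whole second after the job is handed in: The coil that rocked stands upright (within 5 degrees) and at rest on the floor of the tray, its middle within 20 mm of the tray's middle along both of its sides; the two firm coils stand where they stood, within 12 mm (x of coil_b_c0 in the frame of tray_in between -0.02 and 0.02 m and y of coil_b_c0 in the frame of tray_in between -0.02 and 0.02 m and z of coil_b_c0 in the frame of tray_in below 0.012 m and angle between coil_b's own z axis and vertical below 0.09 rad and linear speed of coil_b below 0.02 m/s and distance of each of coil_a, coil_c from where it was at the start of the episode below 0.012 m); the robot touches nothing.
It fails at once if the fingers press or knock on a coil's base flange or winding with more than 50 N, even for an instant (contact force between the fingers and coil_a_c0 above 50 N or contact force between the fingers and coil_a_c1 above 50 N or contact force between the fingers and coil_b_c0 above 50 N or contact force between the fingers and coil_b_c1 above 50 N or contact force between the fingers and coil_c_c0 above 50 N or contact force between the fingers and coil_c_c1 above 50 N).
It fails at once if the coil dropped or pressed into the tray with more than 100 N, even for an instant, or a firm coil put there (contact force between coil_b and tray above 100 N or contact force between any of coil_a, coil_c and tray above 0.5 N).
It fails at once if a firm coil moved by more than 12 mm (distance of any of coil_a, coil_c from where it was at the start of the episode above 0.012 m).
It fails at once if another thing on the bench moved by more than 20 mm (distance of any of feeler_gauge, yoke_bar, multimeter, compass, clamp_bolt, plug_dark, plug_red, u_core from where it was at the start of the episode above 0.02 m).
It also fails if it takes over 72 s, if anything falls off the work surface, if the arm or the gripper's body presses on something with over 40 N, if the wrist force passes 120 N, or if a joint passes its speed limit or range.

## Working session

There is one attempt and no reset: what is moved stays moved. The work goes in short steps, each a Python script; the robot and the scene stay as the last script left them, time stands still between calls to the robot, and variables do not carry over. Pictures are saved under pics/ and viewed, and the job is handed in when it is done.

```bash
ls; mkdir -p pics
python3 - <<'E'
from rig import *
import cv2,numpy as np
s=sense();print(s['time_s'],s['position'],s['wrist_force'],s['finger_gap'])
print(s['tcp_rot'])
for n in("scene","top"):
    im,d=camera(n);cv2.imwrite(f"pics/{n}0.png",im[:,:,::-1]);np.save(f"{n}0.npy",d)
    p=camera_params(n);print(n,p)
E
```

```text
pics
0.0 [0.30229971 0.6029171  0.25524446] [0.05949462 0.17638931 0.48475227] 0.08522386175061597
[[-7.93433854e-04 -8.93963549e-01  4.48138977e-01]
 [-1.81599491e-03  4.48139668e-01  8.93961711e-01]
 [-9.99998036e-01 -1.04518619e-04 -1.97900244e-03]]
scene {'K': array([[409.68566512,   0.        , 283.70163586],
       [  0.        , 409.68566512, 212.45741061],
       [  0.        ,   0.        ,   1.        ]]), 'dist': array([-0.00786949,  0.        ,  0.        ,  0.        ,  0.        ]), 'position': array([1.02894377, 0.19391518, 0.86363478]), 'rotation': array([[-0.42422904,  0.75623097, -0.49814099],
       [ 0.90554607,  0.356704  , -0.22967058],
       [ 0.00400487, -0.54852255, -0.83612617]])}
top {'K': array([[507.68636512,   0.        , 277.67084207],
       [  0.        , 507.68636512, 198.46809023],
       [  0.        ,   0.        ,   1.        ]]), 'dist': array([-0.00269027,  0.        ,  0.        ,  0.        ,  0.        ]), 'position': array([ 0.31545994, -0.04453708,  1.24229719]), 'rotation': array([[ 0.11633162, -0.97015086,  0.2127775 ],
       [-0.99320572, -0.11297092,  0.02792776],
       [-0.00305647, -0.21458072, -0.97670148]])}
```

View pics/scene0.png

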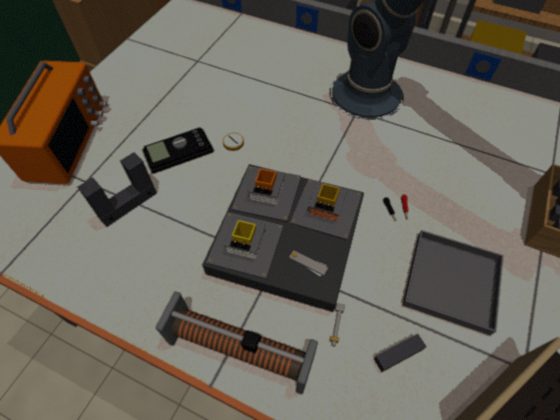

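View pics/top0.png

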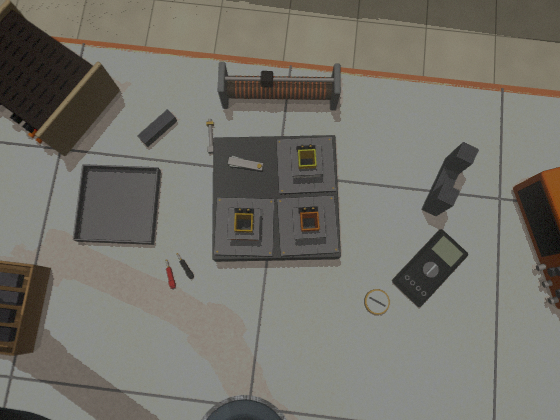

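Both views show three coils (yellow, amber and red tubes) on the dark plate. In the top view the tubes are at about (307,157), (243,222) and (310,220). The empty tray is at about (118,205) and the gauge is on the plate's free quarter at (245,163). Next I measure these with depth.

```bash
cat > h.py <<'E'
from rig import *
import cv2,numpy as np
def cloud(n,d):
    p=camera_params(n);v,u=np.mgrid[0:420,0:560]
    pts=np.stack([u.ravel(),v.ravel()],1).astype(np.float64)[:,None]
    x=cv2.undistortPoints(pts,p['K'],p['dist']).reshape(420,560,2)
    c=np.dstack([x[...,0]*d,x[...,1]*d,d])
    w=c@p['rotation'].T+p['position']; w[d<=0]=np.nan
    return w
E
python3 - <<'E'
from h import *
for n in("top","scene"):
    d=np.load(n+"0.npy");W=cloud(n,d)
    Z=W[...,2]
    def comp(lo,hi,box,name,minA=20):
        m=((Z>lo)&(Z<hi)&(W[...,0]>box[0])&(W[...,0]<box[1])&(W[...,1]>box[2])&(W[...,1]<box[3])).astype(np.uint8)
        k,l,st,ce=cv2.connectedComponentsWithStats(m)
        for i in range(1,k):
            if st[i,4]<minA: continue
            P=W[l==i]
            r=cv2.minAreaRect(P[:,:2].astype(np.float32))
            print(n,name,st[i,4],"px",ce[i].round(),"mean",P.mean(0).round(4),"rect c",np.round(r[0],4),np.round(r[1],4),round(r[2],1))
    comp(0.045,0.2,(.3,.9,-.3,.2),"plate+",300)
    comp(0.098,0.112,(.3,.9,-.3,.2),"cheek",20)
    comp(0.114,0.14,(.3,.9,-.3,.2),"tube",10)
    comp(0.018,0.045,(.3,.8,.15,.5),"tray rim",100)
    b=np.abs(Z)<0.004
    print("bench z near tray", np.nanmedian(Z[(W[...,1]>.12)&(W[...,1]<.17)&(W[...,0]>.4)&(W[...,0]<.6)]))
E
```

```text
top plate+ 3034 px [278.  86.] mean [0.8492 0.0211 0.082 ] rect c [0.8573 0.0197] [0.0807 0.2965] 5.1
top plate+ 15364 px [275. 198.] mean [ 0.5727 -0.004   0.0715] rect c [ 0.5805 -0.0031] [0.3019 0.3006] 7.7
top cheek 322 px [230.  78.] mean [0.8466 0.1371 0.1057] rect c [0.8513 0.116 ] [0.0807 0.1015] 8.2
top cheek 426 px [313.  80.] mean [ 0.8638 -0.0617  0.1049] rect c [ 0.8602 -0.0333] [0.0658 0.1912] 4.3
top cheek 572 px [306. 162.] mean [ 0.6577 -0.0674  0.1044] rect c [ 0.6623 -0.0673] [0.0725 0.0717] 9.7
top cheek 30 px [306. 153.] mean [ 0.68   -0.0657  0.1054] rect c [ 0.6803 -0.0651] [0.0037 0.0333] 5.5
top cheek 595 px [308. 224.] mean [ 0.5116 -0.0883  0.1061] rect c [ 0.5169 -0.0879] [0.0722 0.072 ] 10.0
top cheek 23 px [308. 209.] mean [ 0.5463 -0.0837  0.1074] rect c [ 0.5465 -0.0843] [0.0102 0.0114] 10.0
top cheek 595 px [244. 225.] mean [0.492  0.0571 0.1059] rect c [0.4972 0.0587] [0.0729 0.0719] 5.1
top cheek 23 px [244. 210.] mean [0.5269 0.062  0.1069] rect c [0.5274 0.0622] [0.0109 0.0118] 7.4
top cheek 21 px [241. 217.] mean [0.511  0.066  0.1039] rect c [0.
[... 2232 characters left out ...]
.0581] [0.0554 0.0402] 6.2
scene tube 205 px [243. 232.] mean [ 0.6664 -0.0682  0.1205] rect c [ 0.669  -0.0674] [0.054  0.0405] 10.0
scene tube 16 px [243. 244.] mean [ 0.691  -0.0531  0.119 ] rect c [ 0.6907 -0.0532] [0.0085 0.0065] 26.6
scene tube 112 px [250. 339.] mean [0.8588 0.0501 0.1151] rect c [0.8577 0.0503] [0.0267 0.0272] 86.2
scene tray rim 1103 px [459. 282.] mean [0.5272 0.391  0.0254] rect c [0.5229 0.3822] [0.1935 0.1921] 4.4
scene tray rim 823 px [400. 352.] mean [0.7329 0.3165 0.0281] rect c [0.731  0.3173] [0.0305 0.1026] 50.9
scene tray rim 113 px [479. 398.] mean [0.7539 0.4748 0.0313] rect c [0.7531 0.4751] [0.0019 0.1047] 62.5
bench z near tray 0.00017064199570870908
```

```bash
cat >> h.py <<'E'
def rz(a): return np.array([[np.cos(a),-np.sin(a)],[np.sin(a),np.cos(a)]])
COILS={'red':(np.array([0.5168,-0.0887]),np.radians(9.8)),'amber':(np.array([0.4971,0.0582]),np.radians(4.9)),'yellow':(np.array([0.6627,-0.0678]),np.radians(9.7))}
TRAY=(np.array([0.5232,0.3826]),np.radians(4.5))
def att(yaw):   # x down, z (jaws) along coil y
    z=np.array([-np.sin(yaw),np.cos(yaw),0]);x=np.array([0,0,-1.]);return np.column_stack([x,np.cross(z,x),z])
E
python3 - <<'E'
from h import *
for n in("top","scene"):
    d=np.load(n+"0.npy");W=cloud(n,d).reshape(-1,3);W=W[~np.isnan(W[:,0])]
    for k,(c,y) in COILS.items():
        L=(W[:,:2]-c)@rz(y);z=W[:,2]
        a=np.abs(L).max(1)
        def fit(m):
            for _ in range(4):
                A=np.c_[L[m],np.ones(m.sum())];q=np.linalg.lstsq(A,z[m],rcond=None)[0]
                r=z-np.c_[L,np.ones(len(L))]@q; s=np.std(r[m]); m=m&(np.abs(r)<2.5*s)
            return q,s,m.sum()
        q,s,N=fit((a<34)&(a<0.034)&(z>.098)&(z<.112)&~((L[:,0]>.02)&(np.abs(L[:,1])<.018))&(a>.022))
        q2,s2,N2=fit((a<.064)&(a>.04)&(z>.055)&(z<.08))
        print(n,k,"cheek grad",q.round(4),s.round(4),N,"| flange",q2.round(4),s2.round(4),N2)
    # free plate quarter
    c=np.array([.5807,-.0037]);L=(W[:,:2]-c)@rz(np.radians(7.8));z=W[:,2]
    m=(L[:,0]>.02)&(L[:,0]<.14)&(L[:,1]>.02)&(L[:,1]<.14)&(z>.05)&(z<.07)
    A=np.c_[L[m],np.ones(m.sum())];print("plate",np.linalg.lstsq(A,z[m],rcond=None)[0].round(4),np.median(z[m]))
s=sense()
for k,(c,y) in COILS.items():
    for sx,sy in((1,1),(-1,1),(-1,-1),(1,-1)):
        p=c+rz(y)@(np.array([sx,sy])*.056)
        print(k,sx,sy,p.round(3),[inverse_kinematics([*p,h],att(y+f)) is not None for h in(.085,.17) for f in (0,np.pi)])
E
```

```text
top red cheek grad [0.0022 0.0214 0.106 ] 0.002 421 | flange [-0.0027  0.028   0.0681] 0.0022 1710
top amber cheek grad [0.0051 0.0285 0.106 ] 0.002 422 | flange [-0.0003  0.0274  0.068 ] 0.0021 1697
top yellow cheek grad [0.005  0.002  0.1043] 0.0022 390 | flange [-0.0001  0.0007  0.0663] 0.0022 1524
plate [ 0.0011 -0.0039  0.0611] 0.06058043141795766
scene red cheek grad [0.0005 0.0237 0.1052] 0.0012 223 | flange [-0.      0.0252  0.0671] 0.0013 1084
scene amber cheek grad [-0.0008  0.0255  0.105 ] 0.0012 261 | flange [-0.0022  0.0257  0.0668] 0.0013 1202
scene yellow cheek grad [-0.0024 -0.0006  0.1033] 0.0013 313 | flange [-0.0015 -0.0026  0.0652] 0.0013 1464
plate [-0.0024 -0.0084  0.0609] 0.05919348177534334
red 1 1 [ 0.562 -0.024] [True, True, True, True]
red -1 1 [ 0.452 -0.043] [True, True, True, True]
red -1 -1 [ 0.471 -0.153] [True, True, True, True]
red 1 -1 [ 0.582 -0.134] [True, True, True, True]
amber 1 1 [0.548 0.119] [True, True, True, True]
amber -1 1 [0.437 0.109] [True, True, True, True]
amber -1 -1 [ 0.446 -0.002] [True, True, True, True]
amber 1 -1 [0.558 0.007] [True, True, True, True]
yellow 1 1 [ 0.708 -0.003] [True, True, True, True]
yellow -1 1 [ 0.598 -0.022] [True, True, True, True]
yellow -1 -1 [ 0.617 -0.132] [True, True, True, True]
yellow 1 -1 [ 0.727 -0.114] [True, True, True, True]
```

Red and amber both lean by about 1.5° with the +y side raised. Yellow is flat, so it can't be the rocker. I'll start with the +y corners of red.

```bash
cat >> h.py <<'E'
def fz(n=3):
    f=[]
    for _ in range(n): f.append(sense()['wrist_force'][2]); sleep(0.02)
    return float(np.mean(f))
def press(k,sx,sy,ztop=.0695,maxdepth=.006):
    c,y=COILS[k];p=c+rz(y)@(np.array([sx,sy])*.056);R=att(y)
    zh=ztop+.025+.008
    print('hover at',sense()['time_s'],end=' ')
    move_l([*p,zh],feed=.12,attitude=R)
    sleep(.1);f0=fz()
    hit=move_l([*p,zh-.020],feed=.012,until_force=1.5)
    s=sense();z1=s['position'][2];f1=s['wrist_force'][2]-f0
    if not hit: print('NO CONTACT',z1,f1);return
    print(k,sx,sy,'contact z %.4f f %.2f xyerr %s'%(z1,f1,(s['position'][:2]-p).round(4)),end=' | ')
    zt=z1
    for i in range(8):
        zt-=.0006
        move_l([*p,zt],feed=.008,until_force=6)
        s=sense();f=s['wrist_force'][2]-f0
        print('%.2fmm %.1fN'%((z1-s['position'][2])*1e3,f),end=', ')
        if f>8.0: break
    sleep(.06)
    move_l([*p,zh+.004],feed=.08)
    print('t',sense()['time_s'])
E
python3 - <<'E'
from h import *
command_gripper(0.0)
c,y=COILS['red'];p=c+rz(y)@np.array([.056,.056])
q=inverse_kinematics([*p,.17],att(y));print(q)
movep([*p,.17],att(y))
s=sense();print(s['time_s'],s['position'],s['finger_gap'],s['wrist_force'])
print([round(sense()['wrist_force'][2],2) for _ in range(3) if sleep(.02) is None])
press('red',1,1)
E
```

```text
[-0.19247685  0.38116571  0.20385507  1.90359331 -0.09899168  0.86642679
  1.80317161]
3.3 [ 0.56272088 -0.02292582  0.17007315] 0.00013165370355324032 [-0.45009155  0.75692679 -0.81083583]
[]
hover at 3.35 red 1 1 contact z 0.0944 f 4.07 xyerr [0. 0.] | 0.22mm 4.9N, 0.68mm 5.9N, 1.21mm 5.8N, 1.72mm 6.4N, 2.24mm 7.4N, 2.45mm 8.9N, t 6.9667
```

Run:
```python
from h import *
press('red',-1,1)
```

```text
hover at 6.9667 red -1 1 contact z 0.0938 f 3.20 xyerr [-0.0001  0.    ] | 0.60mm 4.0N, 1.23mm 3.3N, 1.85mm 3.0N, 2.08mm 8.5N, t 10.4583
```

Run:
```python
from h import *
s=sense()['position']; c,y=COILS['amber'];p=c+rz(y)@np.array([-.056,.056])
move_l([s[0],s[1],.17],feed=.2); movep([*p,.17],att(y))
press('amber',-1,1)
press('amber',1,1)
```

```text
hover at 11.5833 amber -1 1 contact z 0.0944 f 5.02 xyerr [-0.      0.0001] | 0.10mm 7.7N, 0.25mm 13.4N, t 14.1583
hover at 14.1583 amber 1 1 contact z 0.0944 f 3.31 xyerr [0. 0.] | 0.08mm 6.2N, 0.17mm 9.4N, t 17.1083
```

Red gives way at the (-x,+y) corner at about 3 N over about 2 mm, then goes firm. Amber is firm at both raised corners. I'll rock red once more with a longer hold so it clearly registers, then grasp it.

Run:
```python
from h import *
s=sense()['position']; c,y=COILS['red'];p=c+rz(y)@np.array([-.056,.056])
move_l([s[0],s[1],.17],feed=.2); movep([*p,.17],att(y))
move_l([*p,.102],feed=.1); sleep(.1);f0=fz()
h=move_l([*p,.088],feed=.012,until_force=1.5);z1=sense()['position'][2]
h2=move_l([*p,.088],feed=.008,until_force=6);s=sense()
print(h,h2,z1,s['position'][2],s['wrist_force'][2]-f0)
sleep(.3);s=sense();print(s['wrist_force'][2]-f0)
im,d=camera('scene');cv2.imwrite('pics/press.png',im[:,:,::-1])
move_l([*p,.17],feed=.12)
# grasp approach
movep([*c,.19],att(y)); command_gripper(.062,80)
move_l([*c,.150],feed=.12)
s=sense();print(s['time_s'],s['position'],s['finger_gap'])
im,d=camera('scene');cv2.imwrite('pics/pre.png',im[:,:,::-1])
im,d=camera('wrist');cv2.imwrite('pics/prew.png',im[:,:,::-1])
```

```text
True True 0.09385557767644355 0.09178199184700198 5.341418770155457
5.818794242959222
23.15 [ 0.5168973  -0.08880576  0.14997889] 0.06229095890246036
```

View pics/pre.png

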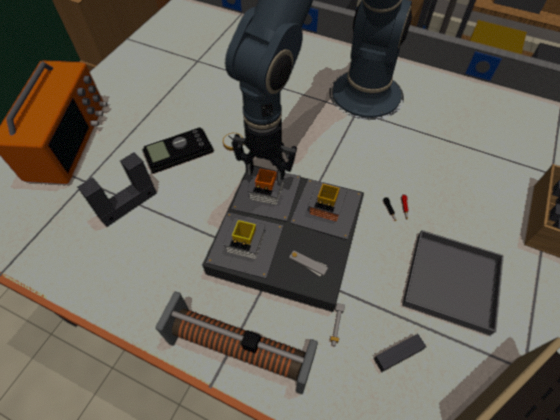

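View pics/prew.png

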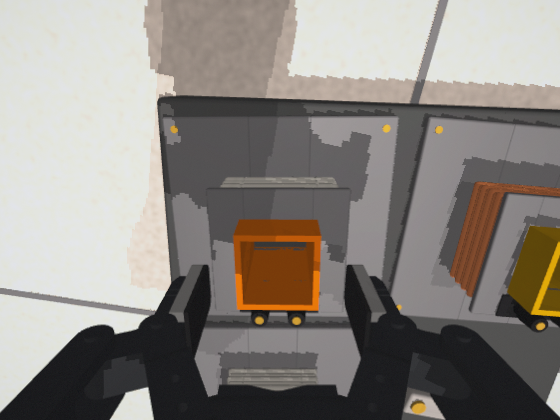

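The picture shows the fingers straddling the red tube symmetrically (tube at columns 236–320, fingers at 208 and 345). I'll descend, grip and lift.

Run:
```python
from h import *
c,y=COILS['red']
h=move_l([*c,.1335],feed=.04,until_force=6);s=sense();print(h,s['position'])
command_gripper(.03,80);s=sense();print(s['finger_gap'],s['wrist_force'],s['time_s'])
f0=fz()
move_l([*c,.150],feed=.03);sleep(.1);print('weight',fz()-f0)
move_l([*c,.235],feed=.1);s=sense();print(s['finger_gap'],s['time_s'],s['wrist_force'])
im,d=camera('scene');cv2.imwrite('pics/lift.png',im[:,:,::-1]);np.save('lift.npy',d)
im,d=camera('wrist');cv2.imwrite('pics/liftw.png',im[:,:,::-1])
```

```text
False [ 0.51672635 -0.08872015  0.13328191]
0.0386760362023958 [-1.66839859  0.39656231  5.86870709] 24.1417
weight -12.830740160244346
0.03799741950922891 26.0417 [-0.82577088  1.01979762 -7.23602863]
```

View pics/lift.png

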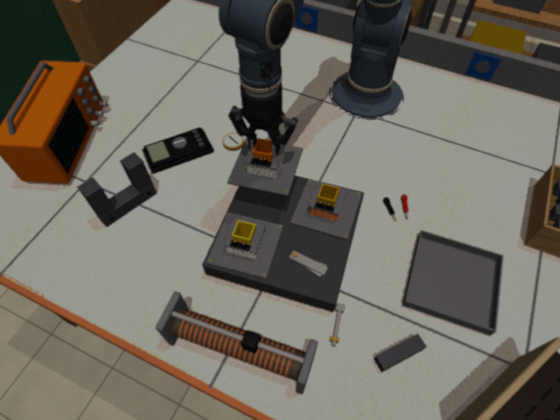

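View pics/liftw.png

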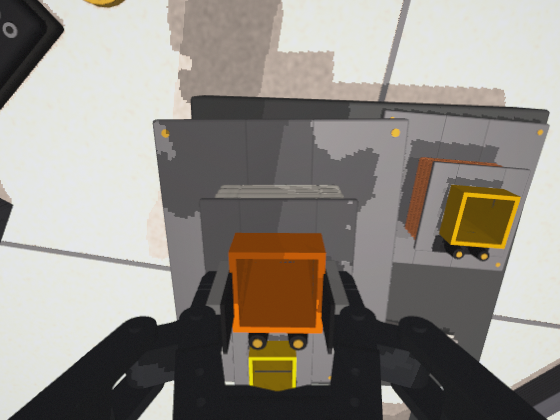

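Red is held level and clear of the plate. I'll carry it over the tray and measure where the coil sits in the grip before lowering.

Run:
```python
from h import *
command_gripper(.03,110)
c,y=TRAY
move_l([*c,.235],attitude=att(y),feed=.13);sleep(.2)
s=sense();print(s['finger_gap'],s['time_s'],s['position'],s['wrist_force'])
for n in('scene','top'):
    im,d=camera(n);cv2.imwrite(f'pics/{n}_over.png',im[:,:,::-1]);np.save(n+'_over.npy',d)
    W=cloud(n,d).reshape(-1,3);L=(W[:,:2]-c)@rz(y);z=W[:,2]
    # flange layer
    m=(np.abs(L)<.1).all(1)&(z>.155)&(z<.18)
    P=L[m];print(n,m.sum(),np.percentile(P,1,axis=0).round(4),np.percentile(P,99,axis=0).round(4),np.round(cv2.minAreaRect(P.astype(np.float32))[0],4),np.round(cv2.minAreaRect(P.astype(np.float32))[1:2],4))
    mm=m&(np.abs(L).max(1)>.042);A=np.c_[L[mm],np.ones(mm.sum())];print('plane',np.linalg.lstsq(A,z[mm],rcond=None)[0].round(4))
```

```text
0.03738871999955578 30.3333 [0.52323247 0.38248165 0.23500741] [ 1.07592684  0.25993128 -7.11541746]
scene 2828 [-0.0649 -0.0668] [0.0683 0.0682] [0.0005 0.0012] [[0.1387 0.1378]]
plane [-0.0047  0.0246  0.1667]
top 2147 [-0.067  -0.0667] [0.0674 0.064 ] [0.0008 0.001 ] [[0.1371 0.1375]]
plane [-0.0028  0.0251  0.1686]
```

View pics/scene_over.png

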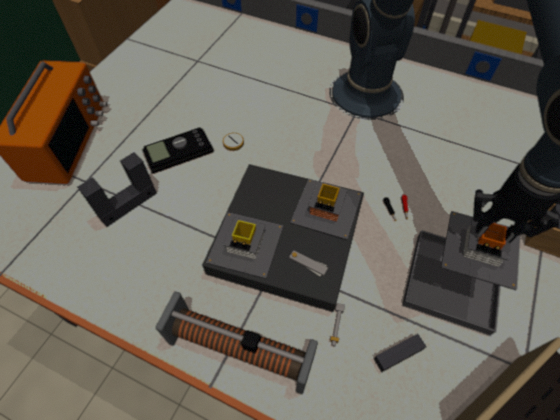

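The coil is centred over the tray within about 1 mm, and the grip has kept its 1.4° lean. Now I lower it gently.

Run:
```python
from h import *
c,y=TRAY
h0=move_l([*c,.095],feed=.08,until_force=15)
sleep(.15);f0=fz()
h=move_l([*c,.066],feed=.01,until_force=3)
s=sense();print(h0,h,s['position'],s['wrist_force'][2]-f0,s['time_s'],s['finger_gap'])
```

```text
False True [0.52319753 0.38262078 0.07838279] 13.734624243958681 34.1917 0.03743406753850465
```

Run:
```python
from h import *
c,y=TRAY
command_gripper(.042,20);sleep(.1);command_gripper(.062);sleep(.2)
s=sense();print(s['position'],s['wrist_force'],s['finger_gap'])
move_l([*c,.20],feed=.08)
p=np.array([.33,.50]); 
try: movep([.40,.48,.25],att(y))
except Exception as e: print(e)
sleep(.3)
s=sense();print(s['time_s'],s['position'],s['wrist_force'])
for n in('scene','top'):
    im,d=camera(n);cv2.imwrite(f'pics/{n}_end.png',im[:,:,::-1])
    W=cloud(n,d).reshape(-1,3);z=W[:,2]
    L=(W[:,:2]-c)@rz(y)
    m=(np.abs(L)<.09).all(1)&(z>.043)&(z<.055);r=cv2.minAreaRect(L[m].astype(np.float32));print(n,'cheek in tray',np.round(r[0],4),np.round(r[1],4))
    mm=(np.abs(L).max(1)>.042)&(np.abs(L).max(1)<.062)&(z<.022)&(z>.005);A=np.c_[L[mm],np.ones(mm.sum())];print('flange plane',np.linalg.lstsq(A,z[mm],rcond=None)[0].round(4))
    for k in('amber','yellow'):
        cc,yy=COILS[k];Lk=(W[:,:2]-cc)@rz(yy);m=(np.abs(Lk)<.06).all(1)&(z>.098)&(z<.112)
        r=cv2.minAreaRect(Lk[m].astype(np.float32));print(n,k,np.round(r[0],4),np.round(r[1],4))
```

```text
[0.52122932 0.38094348 0.07553827] [-0.29900903 -0.77658574  0.83910767] 0.06205313106975418
37.7583 [0.40119767 0.47892872 0.24952798] [0.62041824 0.08914687 0.37177838]
scene cheek in tray [-0.0001 -0.0006] [0.075  0.0727]
flange plane [-0.0016  0.0232  0.0103]
scene amber [ 0.0003 -0.0006] [0.072  0.0746]
scene yellow [-0.0008 -0.0007] [0.0727 0.0752]
top cheek in tray [ 0.0005 -0.0001] [0.0726 0.0741]
flange plane [-0.0004  0.0256  0.0122]
top amber [-0.0004  0.0011] [0.0726 0.0725]
top yellow [0.0003 0.0002] [0.0722 0.0737]
```

View pics/top_end.png

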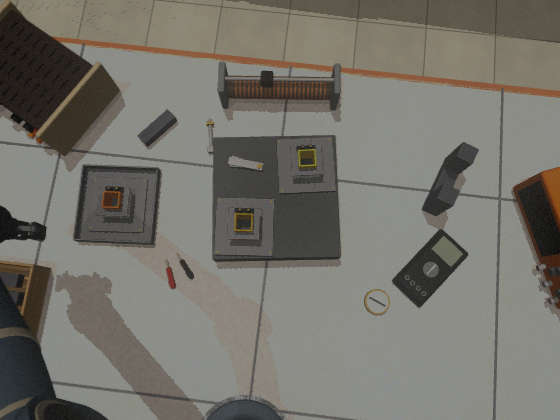

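View pics/scene_end.png

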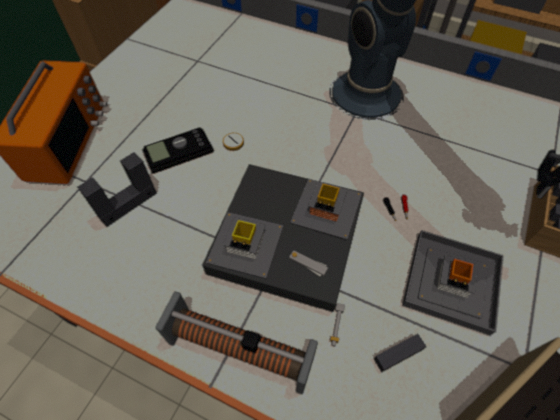

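The red coil stands centred in the tray: tube at (112,200) in the top view, (461,272) in the scene view. Everything else is where it was, and the arm is clear with wrist force near 0.

```bash
python3 -c "
from rig import *
finish_job()"
```

```text
the job is handed in; nothing more can be done
```

The red-tubed coil was the one that rocked. It now stands in the middle of the grey tray, and I handed the job in at about 38 s of the 72 s allowed.

**Finding it:** Depth pictures showed the red and amber coils leaning about 1.5°, while the yellow one stood flat. I therefore pressed only the two raised corners of red and amber, and did not touch yellow.
- **Red:** it gave about 2 mm after contact at about 3 N at its (−x, +y) corner, then went firm. Its (+x, +y) corner gave only at about 6 N. A second press on the first corner, held 0.3 s, gave the same travel.
- **Amber:** it was firm at both corners, giving 0.25 mm or less at 9 to 13 N.

**Placing it:** I gripped the red tube, carried it over and set it down.

**Last checks, from both fixed cameras:**
- The coil's middle is within 1 mm of the tray's middle, and it leans about 1.4°, which is its own varnish lean.
- Amber and yellow are within about 1 mm of where they started. The loose things look unmoved by eye; I did not measure them.
- The arm is clear of everything, with wrist force near zero.

**Where readings ran over or fell short:** The stop-on-force moves overshot. A 1.5 N limit read 3 to 5 N at first contact, and the 3 N limit in the tray read about 14 N. Both are well below the failure limits. The measured give of 2 to 2.5 mm is less than the stated 3 mm, probably because part of the motion came before contact was detected.

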